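Make up a wheel-nut order at the parts counter

TASK

Make up the order in the blue bin: first push the dispenser's red ejector paddle right in so that the yellow carton drops into the bin, and let it spring back; then take the orange cup by its handle, hold it low over the bin and pour all six wheel nuts in. Stand the empty cup upright on the counter again and leave the white bottle, the cardboard box and the green jar where they are.

Things in the scene. Friction and masses are not known exactly. Their poses are not given: they have to be found in the camera images.
- dispenser: Grey steel carton dispenser fixed on the counter, blue order bin in its foot. Origin: on the counter under the bin centre; z up; +x from bin to dispenser. Pedestal x 80 to 250 mm, y +-40, 85 high, carrying a roofed channel (58 wide over all, roof top 128 high, roof from x = 85). The channel floor ends in a lip at x = 62, 85 high, over the bin; the carton leaves along -x and drops in.
- order_bin: Blue open bin, 150 (x) x 130 (y) x 65 mm high, walls and floor 4 mm, part of the dispenser (same origin and axes as the dispenser). Origin: centre of its underside.
- ejector (a joint): Spring ejector slide of the dispenser, in m: 0 at rest, grows to 0.065 (end stop) as the red paddle is pushed along the dispenser's -x. Spring force about 4 N at rest to 10 N fully pushed; springs back when let go. The carton tips out after about 0.055.
- ejector_paddle (a point): Centre of the back face (dispenser's +x side, the face to push) of the red ejector paddle that stands up through the slot in the roof. Paddle 14 mm thick (x), 44 wide (y), from 132 to 177 mm above the counter. Behind it the roof (128 mm high) is free for 85 mm.
- carton: Yellow carton with a red band, 66 x 44 x 30 mm, 60 g, lying loose in the dispenser's channel under the roof, its end visible at the lip. Origin: centre of its underside; 66 mm along x.
- cup: Orange cup with six wheel nuts: 75 mm high, outside diameter 72 at the foot, 104 at the rim, walls 3, floor 4; about 0.14 kg empty, 0.35 full. A straight black handle, a 16 mm square bar set on edge (flats at 45 deg), sticks out level along the cup's +x at 55 mm hsix, from 47 to 134 mm from the cup's axis. Origin: centre of its underside; z to the mouth.
- cup_rim (a point): Centre of the cup's mouth, at rim hsix (75 mm above its underside).
- cup_grip (a point): Point on the axis of the cup's handle, 110 mm from the cup's axis, 55 mm above its underside. Square bar set on edge: only fingers leaning 45 degrees (either way) about the handle's axis lie flat on it; gripped from straight above it turns in the fingers.
- cleaner_bottle: Bystander: white cleaner bottle with red cap, diameter 56, 160 mm high. Origin: centre of its underside.
- filter_box: Bystander: cardboard box with a red band, 90 x 70 x 45 mm. Origin: centre of its underside.
- grease_jar: Bystander: green jar with a black lid, diameter 60, 60 mm high. Origin: centre of its underside.
- nut0: Steel wheel nut, hexagonal with a rounded cap, about 24 mm across and 22 mm long, 35 g. Origin: centre of its flat end. Starts in the cup.
- nut1: Steel wheel nut, hexagonal with a rounded cap, about 24 mm across and 22 mm long, 35 g. Origin: centre of its flat end. Starts in the cup.
- nut2: Steel wheel nut, hexagonal with a rounded cap, about 24 mm across and 22 mm long, 35 g. Origin: centre of its flat end. Starts in the cup.
- nut3: Steel wheel nut, hexagonal with a rounded cap, about 24 mm across and 22 mm long, 35 g. Origin: centre of its flat end. Starts in the cup.
- nut4: Steel wheel nut, hexagonal with a rounded cap, about 24 mm across and 22 mm long, 35 g. Origin: centre of its flat end. Starts in the cup.
- nut5: Steel wheel nut, hexagonal with a rounded cap, about 24 mm across and 22 mm long, 35 g. Origin: centre of its flat end. Starts in the cup.
Things that resemble listed ones, but are neither listed nor needed, are in the scene too. Of the things that look like the cup, the smallest one is meant.

How it is judged (in metres and radians):
On the way, in this order (a step that is already met when the one before it is completed fails the run):
1. the ejector paddle is pushed in (more than 40 of its 65 mm) (value of joint ejector above 0.04 m), for 0.02 s.
2. the carton has dropped into the bin (x of carton in the frame of order_bin between -0.073 and 0.073 m and y of carton in the frame of order_bin between -0.063 and 0.063 m and z of carton in the frame of order_bin between -0.002 and 0.068 m), for 0.1 s.
3. with the carton in the bin and the ejector sprung back, the cup is lifted off the counter (all of step 2 and value of joint ejector below 0.008 m and height (world z) of cup above 0.03 m), for 0.1 s.
4. the cup is tipped level or beyond (over 1.4 rad) with its mouth low over the bin (middle of the mouth over the bin and less than 0.25 m above the counter) (angle between cup's own z axis and vertical above 1.4 rad and height (world z) of cup_rim below 0.25 m and x of cup_rim in the frame of order_bin between -0.09 and 0.09 m and y of cup_rim in the frame of order_bin between -0.08 and 0.08 m), for 0.2 s.
At the end, for the whole second after the job is handed in: The carton and all six nuts lie at rest inside the order bin (origins within its walls and not above its rim), the ejector has sprung back (under 8 mm), and the cup stands still and upright (within 0.1 rad) on the counter (all of step 2 and x of nut0 in the frame of order_bin between -0.073 and 0.073 m and y of nut0 in the frame of order_bin between -0.063 and 0.063 m and z of nut0 in the frame of order_bin between -0.002 and 0.068 m and linear speed of each of nut0, nut1, nut2, nut3, nut4, nut5, carton, cup below 0.03 m/s and x of nut1 in the frame of order_bin between -0.073 and 0.073 m and y of nut1 in the frame of order_bin between -0.063 and 0.063 m and z of nut1 in the frame of order_bin between -0.002 and 0.068 m and x of nut2 in the frame of order_bin between -0.073 and 0.073 m and y of nut2 in the frame of order_bin between -0.063 and 0.063 m and z of nut2 in the frame of order_bin between -0.002 and 0.068 m and x of nut3 in the frame of order_bin between -0.073 and 0.073 m and y of nut3 in the frame of order_bin between -0.063 and 0.063 m and z of nut3 in the frame of order_bin between -0.002 and 0.068 m and x of nut4 in the frame of order_bin between -0.073 and 0.073 m and y of nut4 in the frame of order_bin between -0.063 and 0.063 m and z of nut4 in the frame of order_bin between -0.002 and 0.068 m and x of nut5 in the frame of order_bin between -0.073 and 0.073 m and y of nut5 in the frame of order_bin between -0.063 and 0.063 m and z of nut5 in the frame of order_bin between -0.002 and 0.068 m and angle between cup's own z axis and vertical below 0.1 rad and height (world z) of cup below 0.008 m and value of joint ejector below 0.008 m); the robot touches nothing.
It fails at once if the cleaner bottle is moved more than 30 mm or knocked over (distance of cleaner_bottle from where it was at the start of the episode above 0.03 m or angle between cleaner_bottle's own z axis and vertical above 0.5 rad).
It fails at once if the filter box is moved more than 30 mm or knocked over (distance of filter_box from where it was at the start of the episode above 0.03 m or angle between filter_box's own z axis and vertical above 0.5 rad).
It fails at once if the grease jar is moved more than 30 mm or knocked over (distance of grease_jar from where it was at the start of the episode above 0.03 m or angle between grease_jar's own z axis and vertical above 0.5 rad).
It also fails if it takes over 72 s, if anything falls off the work surface, if the arm or the gripper's body presses on something with over 40 N, if the wrist force passes 120 N, or if a joint passes its speed limit or range.

ROBOT

A 6-joint arm with a two-finger parallel gripper is mounted at the origin on the work surface. World frame = base frame: x ahead of the robot, y to its left, z up, the work surface at z = 0. Lengths are in mm, angles in rad, forces in N, time in s.
With the tool pointing down it reaches from about 275 to 750 mm from the base axis. Payload 10.2 kg.
Tool frame: the origin (TCP) lies at the very end of the fingers, on their centre line; the grasp point (between the pads) lies 19 mm behind it; z points along the fingers, y is the line along which they close (so a half turn about z gives the same grasp; the last joint's range is limited). The gripper opens to 85 mm and grips with 20 to 120 N. Pads are 22 mm wide; open, the fingers measure 114 mm over their backs; the gripper's body (76 mm by 85 mm) begins 54 mm behind the grasp point. The pads swing forward as they close: fully open they stand 13 mm farther back than shut.
Start: joints at [0.898, 0.313, 1.498, -0, 1.331, -0.223], TCP at [228.275, 472.781, 231.294] pointing down, gripper open.
Joint ranges: [-2.94, 2.94], [-0.97, 2.17], [0.19, 2.56], [-1.23, 4.37], [0.02, 3.11], [-2.88, 2.88]. Speed limits (rad/s): [2.39, 2.39, 3.01, 3.14, 3.14, 3.14].

INTERFACE

Orientations are given as a unit quaternion [w, x, y, z].
In Python, from rig import ctrl gives the robot as it stands.
- The arm moves only by the tool step_arm, never from a script. Its argument "increments" is a list of rows, each a list of 3 entries, a list of its own where there are three numbers: the shift along the tool's x, y, z in cm, then the turn, a rotation vector about the tool's x, y, z in degrees, then the opening in per cent of the stroke, from 0 (shut) to 100 (fully open). A call has 1 to 8 rows; each row is the pose to reach, as a shift and turn from the pose commanded when the call began, along the tool's axes at that moment; what a row does not reach only later rows make up. A row lasts 1/8 s, in which the tool goes at most 62.5 mm and 10.7 degrees, less where a joint would pass 70% of its speed; a pose out of reach is approached as far as the arm can. A call with a gripper value outside its range is refused whole. The fingers move at their own pace and stop on an object; "squeeze" is the grip in N (left out, the last holds). Time passes only in rows, so rows that repeat a pose let the fingers close. It gives the time, the measured TCP pose, the force, the opening and the grip force at its end, in the units of the state.
- ctrl.sense(): the state, without advancing time (a new reading comes with each control period).
- ctrl.capture(name): name is "scene" or "top" or "wrist"; returns a dict with "img" (384x512x3 uint8, red, green, blue), "fx", "fy", "cx", "cy" (pixels), "k1" (the pictures are not rectified: a ray, as slopes to the right and down, at radius r is drawn at 1 + k1 r^2 times it, then the intrinsics apply), "extrinsics" (4x4, takes a point from camera to world coordinates). Camera axes: x right, y down, z forward; pixel columns grow to the right and rows downward; lengths in mm; the calibration is good to about 2 mm. A picture is of the moment at which its call begins. There is no depth.
- ctrl.finish_job(): hands the job in; it is judged then, once.
The state is a dict: "time_s": time; "joints": joint angles; "dq": joint speeds; "tau": joint torques, N m; "eef_pos": TCP position; "ee_rot": TCP orientation; "force": force on the tool from outside, world axes, zero at the start; "wrist_torque": the same for the moment, N m; "grip_width": opening from 0.0 (shut) to 1.0 (fully open); "grip_force": force on a finger pad.
Only numpy, scipy, OpenCV 4.12 (cv2) and the standard library are available. Lean on these libraries where they do the work, as an engineer would, in place of code of your own. Each camera call takes 0.05 s, during which the arm holds its last target. There are 200 camera calls.

## Working session

There is one attempt and no reset: what is moved stays moved. The work goes in short steps, Python scripts to look and compute and a tool call to move; the robot and the scene stay as the last step left them, time stands still between calls to the robot, and variables do not carry over. Pictures are saved under pics/ and viewed, at most 10 in all, crops included, and the job is handed in when it is done.

Besides the shell and the picture viewer there is one more tool, called after "Request:" in YAML: its name, and indented under it one key for each argument. step_arm: Moves the arm, as the interface text tells. Its arguments: {"type":"object","properties":{"increments":{"type":"array"},"squeeze":{"type":"number"}},"required":["increments"]}

```bash
ls; mkdir -p pics
cat > h.py <<'E'
import numpy as np, cv2
from rig import ctrl
from scipy.spatial.transform import Rotation as R
def cap(n):
    c=ctrl.capture(n); return c
def ray(c,u,v):
    x=(u-c['cx'])/c['fx']; y=(v-c['cy'])/c['fy']; xd,yd=x,y
    for _ in range(20):
        s=1+c['k1']*(x*x+y*y); x,y=xd/s,yd/s
    E=np.array(c['extrinsics']); return E[:3,3],E[:3,:3]@np.array([x,y,1.])
def onz(c,u,v,z):
    o,d=ray(c,u,v); return o+d*(z-o[2])/d[2]
def proj(c,p):
    E=np.array(c['extrinsics']); q=E[:3,:3].T@(np.array(p)-E[:3,3]); x,y=q[:2]/q[2]; s=1+c['k1']*(x*x+y*y)
    return np.array([x*s*c['fx']+c['cx'],y*s*c['fy']+c['cy']])
def tri(*rs):
    A=np.zeros((3,3));b=np.zeros(3)
    for o,d in rs:
        d=d/np.linalg.norm(d);M=np.eye(3)-np.outer(d,d);A+=M;b+=M@o
    return np.linalg.solve(A,b)
def save(n,img): cv2.imwrite('pics/'+n,cv2.cvtColor(np.ascontiguousarray(img),cv2.COLOR_RGB2BGR))
def local(p, st=None):
    st=st or ctrl.sense(); q=st['ee_rot']; r=R.from_quat([q[1],q[2],q[3],q[0]])
    return r.inv().apply(np.array(p)-np.array(st['eef_pos']))
E
python3 - <<'E'
from h import *
a=cap('scene');b=cap('top')
import pickle;pickle.dump((a,b),open('c0.pkl','wb'))
save('s0.png',cv2.resize(a['img'],(800,600),interpolation=cv2.INTER_CUBIC))
save('t0.png',cv2.resize(b['img'],(800,600),interpolation=cv2.INTER_CUBIC))
print(ctrl.sense())
for c in(a,b):print(np.round(c['extrinsics'],2),c['fx'],c['k1'])
E
```

```text
pics
{'time_s': 0.1, 'joints': array([ 8.97601880e-01,  3.13402938e-01,  1.49832792e+00,  2.03148948e-05,
        1.33100034e+00, -2.23391695e-01]), 'dq': array([ 1.58543820e-03, -1.44607912e-03, -1.73945492e-03,  1.92433079e-05,
       -1.93020822e-04, -1.41061403e-03]), 'tau': array([ 4.10950437e-03, -4.12901151e+01, -2.60139030e+01, -6.57274222e-05,
        3.04571688e-03,  2.92058371e-05]), 'eef_pos': array([228.12793426, 472.60544512, 230.80024727]), 'ee_rot': array([-2.55629296e-04,  2.23012544e-01,  9.74815409e-01, -5.08745940e-04]), 'force': array([ 0.95683261, -0.34507474, -0.00775448]), 'wrist_torque': array([-0.02993388, -0.00483505,  0.03501026]), 'grip_force': 0.0, 'grip_width': 1.0032500888056397}
[[ 3.60000e-01  5.20000e-01 -7.70000e-01  1.50038e+03]
 [ 9.30000e-01 -1.90000e-01  3.10000e-01 -3.99850e+02]
 [ 1.00000e-02 -8.30000e-01 -5.50000e-01  8.46360e+02]
 [ 0.00000e+00  0.00000e+00  0.00000e+00  1.00000e+00]] 474.2454911887577 -0.18193871706112452
[[-3.00000e-02 -9.80000e-01  1.70000e-01  2.68120e+02]
 [-1.00000e+00  3.00000e-02  3.00000e-02  1.56000e+01]
 [-4.00000e-02 -1.70000e-01 -9.80000e-01  1.23366e+03]
 [ 0.00000e+00  0.00000e+00  0.00000e+00  1.00000e+00]] 472.12499711353087 -0.05632310373703555
```

View pics/s0.png

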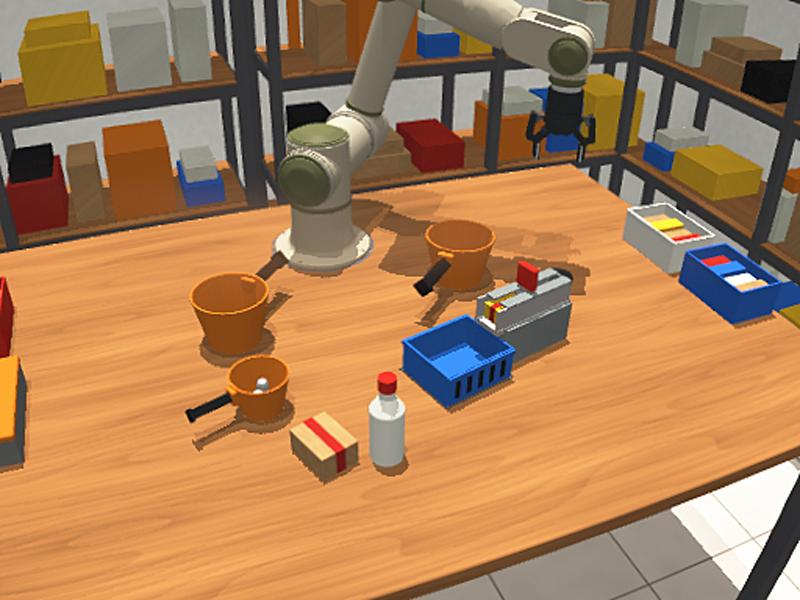

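View pics/t0.png

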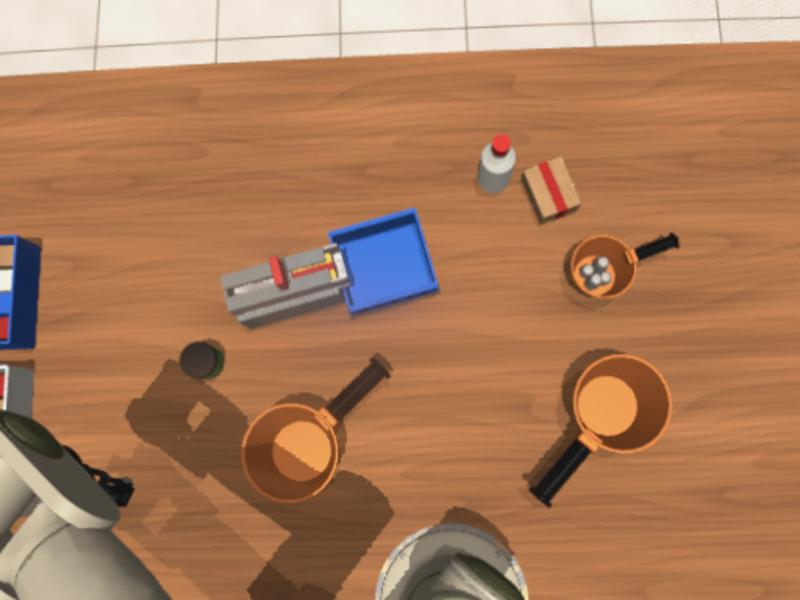

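The scene and top views show three orange cups. In the top view (800x600) they are at (290,452) large, (622,403) large and (602,267). The last is clearly the smallest and holds the nuts, so it is the one meant. The bin is at about (385,262), the red paddle at (278,272), the jar at (202,360), the bottle at (497,165) and the box at (551,190).

Run:
```python
from h import *
import pickle;a,b=pickle.load(open('c0.pkl','rb'))
def comp(c,m,box,k=0.64):
    x0,y0,x1,y1=[int(v*k) for v in box]; mm=np.zeros(m.shape,np.uint8); mm[y0:y1,x0:x1]=m[y0:y1,x0:x1]
    n,l,s,_=cv2.connectedComponentsWithStats(mm); i=1+np.argmax(s[1:,4]); return (l==i).astype(np.uint8)
hv=lambda c:cv2.cvtColor(np.ascontiguousarray(c['img']),cv2.COLOR_RGB2HSV).astype(int)
B=hv(b);S=hv(a)
blue=((B[...,0]>100)&(B[...,0]<125)&(B[...,1]>150)).astype(np.uint8)
m=comp(b,blue,(320,190,450,330)); ct=max(cv2.findContours(m,0,2)[0],key=cv2.contourArea)
r=cv2.boxPoints(cv2.minAreaRect(ct)); print('bin px',r/0.64); w=np.array([onz(b,*p,65) for p in r]);print(w.round(0)[:,:2],[np.linalg.norm(w[i]-w[i-1]).round() for i in range(4)])
ap=cv2.approxPolyDP(ct,4,True)[:,0];print('approx',(ap/0.64).round(),np.array([onz(b,*p,65)[:2] for p in ap.astype(float)]).round())
for c,H,box,n in((b,B,(262,245,295,300),'top'),(a,S,(510,255,545,300),'scene')):
    red=(((H[...,0]<6)|(H[...,0]>174))&(H[...,1]>170)&(H[...,2]>90)).astype(np.uint8)
    m=comp(c,red,box); ct=max(cv2.findContours(m,0,2)[0],key=cv2.contourArea); rr=cv2.boxPoints(cv2.minAreaRect(ct)); print(n,'red',(rr/0.64).round(1), m.sum(), [onz(c,*p,177)[:2].round() for p in rr])
# cup
blk=((B[...,2]<60)).astype(np.uint8); m=comp(b,blk,(630,225,690,270)); ys,xs=np.nonzero(m); P=np.array([onz(b,x,y,57)[:2] for x,y in zip(xs,ys)])
mu=P.mean(0);_,_,V=np.linalg.svd(P-mu);t=(P-mu)@V[0];print('handle',mu.round(1),V[0].round(3),np.degrees(np.arctan2(V[0][1],V[0][0])),t.min(),t.max())
for q in [(602,267),(602,240),(575,267),(632,267),(650,267),(550,267),(600,310)]: print(q,B[int(q[1]*.64),int(q[0]*.64)])
crop=b['img'][125:225,340:450];save('cup.png',cv2.resize(crop,None,fx=5,fy=5,interpolation=cv2.INTER_CUBIC))
print(b['extrinsics'][:3,3],onz(b,290*.64,452*.64,80),onz(b,622*.64,403*.64,80),onz(b,202*.64,358*.64,60),onz(b,551*.64,190*.64,45),onz(b,495*.64,188*.64,0))
```

```text
bin px [[328.27243 232.54716]
 [414.1215  208.01886]
 [436.64508 286.85138]
 [350.79605 311.3797 ]]
[[595. 181.]
 [632.  39.]
 [498.   6.]
 [463. 146.]] [np.float64(137.0), np.float64(147.0), np.float64(137.0), np.float64(144.0)]
approx [[412. 209.]
 [330. 233.]
 [362. 294.]
 [395. 297.]
 [436. 286.]] [[629.  42.]
 [595. 179.]
 [491. 127.]
 [484.  74.]
 [500.   8.]]
top red [[270.  258.3]
 [275.6 256.9]
 [278.  266.8]
 [272.5 268.2]] 24 [array([528., 253.]), array([530., 245.]), array([514., 241.]), array([513., 249.])]
scene red [[514.8 288.8]
 [518.  260.2]
 [538.4 262.4]
 [535.2 291.1]] 200 [array([576., 182.]), array([490., 235.]), array([510., 267.]), array([594., 212.])]
handle [ 555.1 -354.9] [ 0.328 -0.945] -70.84551734942387 -35.30877361167361 35.22821842046424
(602, 267) [ 14  23 166]
(602, 240) [ 11 189 139]
(575, 267) [ 12 180 169]
(632, 267) [ 11 189 120]
(650, 267) [ 12 145 178]
(550, 267) [ 12 144 182]
(600, 310) [ 13 145 160]
[ 268.11546156   15.59923339 1233.65824566] [242.51732736 242.11423536  80.        ] [ 302.85328497 -273.24757344   80.        ] [394.95647592 389.82381732  60.        ] [ 660.72066777 -190.74209836   45.        ] [ 682.82575447 -101.64505912    0.        ]
```

View pics/cup.png

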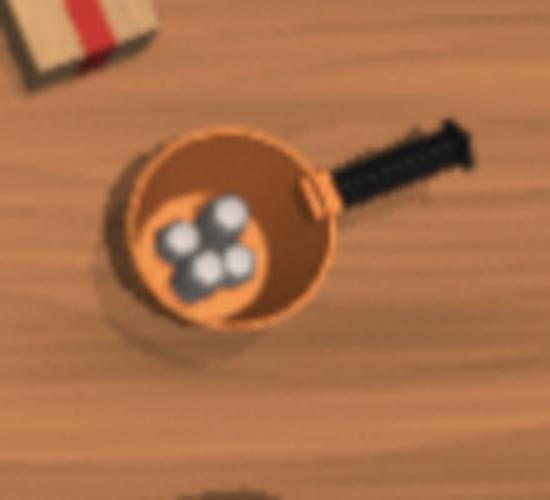

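The crop confirms the small cup: rim centre at crop (234,228), grey nuts inside, and a black handle running from (340,187) to (470,140). Next I'll enlarge the paddle in both views.

Run:
```python
from h import *
import pickle;a,b=pickle.load(open('c0.pkl','rb'))
t=cv2.resize(b['img'][130:215,135:290],None,fx=5,fy=5,interpolation=cv2.INTER_CUBIC)[:,:775]
s=cv2.resize(a['img'][160:195,295:375],None,fx=5,fy=5,interpolation=cv2.INTER_CUBIC)
o=np.zeros((600,775,3),np.uint8);o[:425]=t;o[425:600,:400]=s;save('pad.png',o)
c=onz(b,386.7,170.5,75);print('cup',c,[onz(b,340+u/5,125+v/5,75)[:2].round() for u,v in((130,228),(337,228),(234,127),(234,328))])
```

```text
cup [ 520.31150518 -262.45650256   75.        ] [array([ 522., -211.]), array([ 518., -314.]), array([ 572., -267.]), array([ 469., -259.])]
```

View pics/pad.png

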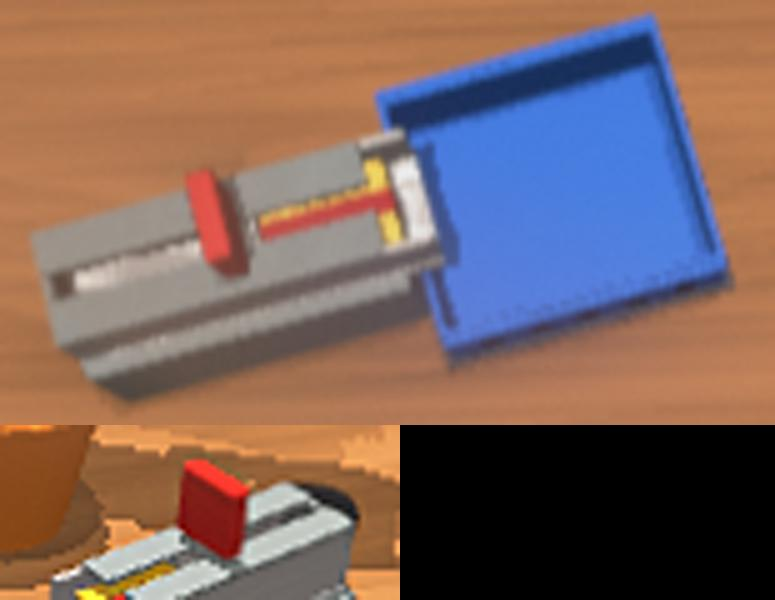

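The crop shows the paddle's top face with corners near (187,175), (212,170), (230,262) and (207,266). The roof edge runs (33,235) to (363,145), and the bin rim corners are (378,95), (652,17), (728,272) and (450,352).

Run:
```python
from h import *
import pickle;a,b=pickle.load(open('c0.pkl','rb'))
f=lambda u,v,z:onz(b,135+u/5,130+v/5,z)[:2]
p=np.array([f(*q,177) for q in((187,175),(212,170),(230,262),(207,266))]);print('paddle',p.round(1),p.mean(0).round(1))
for n,q in(('roof',[f(33,235,128),f(363,145,128),f(55,345,128)]),('bin',[f(378,95,65),f(652,17,65),f(728,272,65),f(450,352,65)])):
    q=np.array(q);print(n,q.round(1),q.mean(0).round(1),[ (np.linalg.norm(d).round(1),np.degrees(np.arctan2(d[1],d[0])).round(1)) for d in np.diff(q,axis=0)])
yaw=np.radians(105.5)
g=lambda u,v,z:onz(a,295+u/5,160+(v-425)/5,z)[:2]
print('paddle scene',[g(u,v,177).round(1) for u,v in((185,470),(205,460),(248,487),(230,497))])
st=ctrl.sense();q=st['ee_rot'];print(R.from_quat([q[1],q[2],q[3],q[0]]).as_matrix().round(3))
```

```text
paddle [[528.6 253.8]
 [530.6 242.1]
 [486.7 233.5]
 [485.2 244.2]] [507.8 243.4]
roof [[513.7 340.3]
 [552.4 178.7]
 [459.1 328.6]] [508.4 282.5] [(np.float64(166.2), np.float64(-76.5)), (np.float64(176.6), np.float64(121.9))]
bin [[594.8 180.1]
 [630.9  38. ]
 [495.9   3.6]
 [459.8 144.7]] [545.4  91.6] [(np.float64(146.5), np.float64(-75.7)), (np.float64(139.3), np.float64(-165.7)), (np.float64(145.7), np.float64(104.4))]
paddle scene [array([503.3, 229.8]), array([497.1, 246.3]), array([532. , 254.4]), array([538.3, 239.1])]
[[-0.901  0.435 -0.001]
 [ 0.435  0.901 -0.001]
 [ 0.    -0.001 -1.   ]]
```

Request:
step_arm:
  increments:
    - [[-32.6,-5.2,0],[0,0,-40],0]
    - [[-32.6,-5.2,0],[0,0,-40],0]
    - [[-32.6,-5.2,0],[0,0,-40],0]
    - [[-32.6,-5.2,0],[0,0,-40],0]
    - [[-32.6,-5.2,0],[0,0,-40],0]
    - [[-32.6,-5.2,0],[0,0,-40],0]
    - [[-32.6,-5.2,0],[0,0,-40],0]
    - [[-32.6,-5.2,0],[0,0,-40],0]
  squeeze: 40

```text
time_s: 1.1
eef_pos: [498.6, 284.5, 231.0]
ee_rot: [-0.0, -0.124, 0.992, 0.0]
force: [-0.7, 0.2, 1.0]
grip_width: 0.001
grip_force: 0.0
```

Request:
step_arm:
  increments:
    - [[0,0,6],[0,0,0],0]
    - [[0,0,8.4],[0,0,0],0]
    - [[0,0,8.4],[0,0,0],0]
    - [[0,0,8.4],[0,0,0],0]

```text
time_s: 1.6
eef_pos: [499.4, 285.0, 148.9]
ee_rot: [0.001, -0.124, 0.992, 0.0]
force: [-0.3, 0.2, 0.1]
grip_width: 0.004
grip_force: 0.0
```

Run:
```python
from h import *
a=cap('scene');b=cap('top')
t=cv2.resize(b['img'][130:215,135:290],None,fx=5,fy=5,interpolation=cv2.INTER_CUBIC)[:,:775]
s=cv2.resize(a['img'][135:195,295:375],None,fx=5,fy=5,interpolation=cv2.INTER_CUBIC)[:175*2]
o=np.zeros((600,775,3),np.uint8);o[:300,:400]=s;o[300:600]=t[50:350];save('pad2.png',o)
```

```text
(no output)
```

View pics/pad2.png

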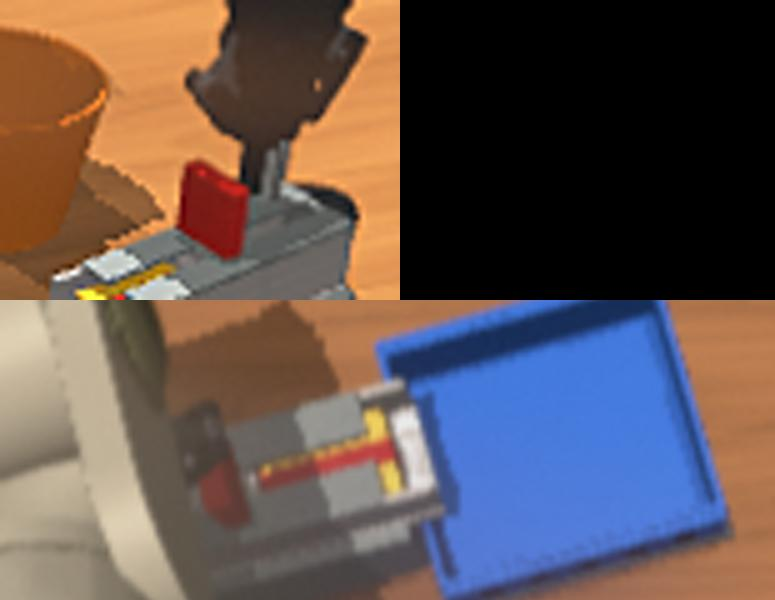

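The gripper tips stand just behind the red paddle (scene crop, about (270,180)), centred on it. Pushing now.

Request:
step_arm:
  increments:
    - [[0,-1.5,0],[0,0,0],0]
    - [[0,-3,0],[0,0,0],0]
    - [[0,-4,0],[0,0,0],0]
    - [[0,-5,0],[0,0,0],0]
    - [[0,-5,0],[0,0,0],0]

```text
time_s: 2.33
eef_pos: [511.9, 235.2, 148.0]
ee_rot: [0.0, -0.123, 0.992, 0.001]
force: [-3.6, 6.0, 3.6]
grip_width: 0.002
grip_force: 3.2
```

Request:
step_arm:
  increments:
    - [[0,-1,0],[0,0,0],0]
    - [[0,-2,0],[0,0,0],0]
    - [[0,-2.6,0],[0,0,0],0]
    - [[0,-2.6,0],[0,0,0],0]

```text
time_s: 2.82
eef_pos: [518.1, 210.6, 148.0]
ee_rot: [0.0, -0.123, 0.992, 0.001]
force: [-1.5, 9.3, 4.0]
grip_width: -0.003
grip_force: 4.3
```

Run:
```python
from h import *
b=cap('top');B=cv2.cvtColor(np.ascontiguousarray(b['img']),cv2.COLOR_RGB2HSV).astype(int)
y=((B[...,0]>20)&(B[...,0]<32)&(B[...,1]>150)); y[:,:200]=0;y[:, 290:]=0
ys,xs=np.nonzero(y);print(len(xs),xs.mean() if len(xs) else 0,ys.mean(), xs.min(),xs.max())
```

```text
<stdin>:4: RuntimeWarning: Mean of empty slice.
  ret = ret.dtype.type(ret / rcount)
Traceback (most recent call last):
ValueError: zero-size array to reduction operation minimum which has no identity
```

Request:
step_arm:
  increments:
    - [[0,-0.5,0],[0,0,0],0]
    - [[0,-0.8,0],[0,0,0],0]
    - [[0,-0.8,0],[0,0,0],0]
    - [[0,-0.8,0],[0,0,0],0]

```text
time_s: 3.38
eef_pos: [520.0, 203.2, 147.9]
ee_rot: [0.001, -0.124, 0.992, 0.001]
force: [-1.6, 8.9, 3.7]
grip_width: 0.004
grip_force: 4.7
```

Run:
```python
from h import *
a=cap('scene');b=cap('top')
o=np.zeros((600,800,3),np.uint8);o[:300,:400]=cv2.resize(a['img'][150:270,250:410],(400,300));o[:300,400:]=cv2.resize(b['img'][100:220,180:340],(400,300))
save('push.png',o[:300])
```

```text
(no output)
```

View pics/push.png

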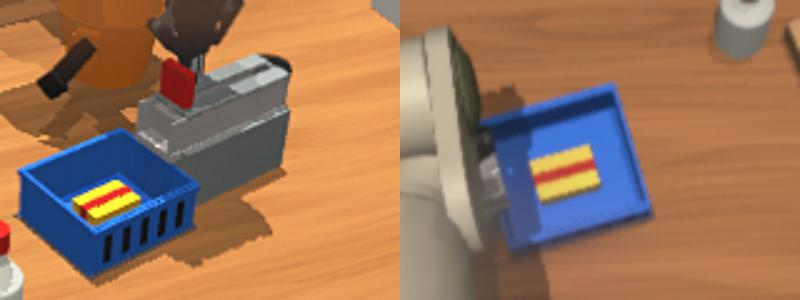

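The carton lies in the middle of the bin, seen in both views. I'll back off and lift, recording joints so I can check later poses for reach.

```bash
cat > rec.py <<'E'
from h import *
s=ctrl.sense();print('J',s['joints'].round(4).tolist(),s['eef_pos'].round(1).tolist(),s['ee_rot'].round(4).tolist())
E
python3 rec.py
```

```text
J [0.1618, 0.4603, 1.512, 0.0026, 1.1682, -1.658] [520.0, 203.3, 148.0] [0.0005, -0.1237, 0.9923, 0.0012]
```

Request:
step_arm:
  increments:
    - [[0,3,0],[0,0,0],0]
    - [[0,6,0],[0,0,0],0]
    - [[0,9,0],[0,0,0],0]
    - [[0,10,-4],[0,0,0],40]
    - [[0,10,-10],[0,0,0],40]
    - [[0,10,-10],[0,0,0],40]
    - [[0,10,-10],[0,0,0],40]

```text
time_s: 4.35
eef_pos: [495.4, 298.8, 246.6]
ee_rot: [-0.0, -0.123, 0.992, -0.0]
force: [-0.2, 0.0, 0.0]
grip_width: 0.401
grip_force: 0.0
```

```bash
python3 rec.py
```

```text
J [0.3406, 0.4231, 1.3019, -0.0003, 1.4176, -1.4777] [495.4, 298.8, 246.6] [-0.0004, -0.1234, 0.9924, -0.0003]
```

Request:
step_arm:
  increments:
    - [[18.8,-51.9,-8.5],[0,0,84],40]
    - [[18.8,-51.9,-8.5],[0,0,84],40]
    - [[18.8,-51.9,-8.5],[0,0,84],40]
    - [[18.8,-51.9,-8.5],[0,0,84],40]
    - [[18.8,-51.9,-8.5],[0,0,84],40]
    - [[18.8,-51.9,-8.5],[0,0,84],40]
    - [[18.8,-51.9,-8.5],[0,0,84],40]
    - [[18.8,-51.9,-8.5],[0,0,84],40]

```text
time_s: 5.35
eef_pos: [445.3, -194.2, 322.3]
ee_rot: [-0.001, 0.574, 0.819, -0.0]
force: [0.1, -0.4, -0.3]
grip_width: 0.4
grip_force: 0.0
```

```bash
python3 rec.py
```

```text
J [-0.653, 0.1759, 1.4372, -0.0001, 1.5309, -0.9999] [445.3, -194.2, 322.3] [-0.0012, 0.5745, 0.8185, -0.0]
```

Request:
step_arm:
  increments:
    - [[0,0,0],[-22,0,0],40]
    - [[0,0,0],[-22,0,0],40]
    - [[0,0,0],[-22,0,0],40]

```text
time_s: 5.72
eef_pos: [444.7, -192.9, 321.8]
ee_rot: [0.108, 0.563, 0.804, 0.156]
force: [-0.0, 0.4, -0.1]
grip_width: 0.4
grip_force: 0.0
```

```bash
python3 rec.py
```

```text
J [-0.8464, 0.0314, 1.6465, 0.3661, 1.3359, -1.258] [444.7, -192.9, 321.8] [0.1078, 0.5634, 0.8041, 0.1565]
```

Request:
step_arm:
  increments:
    - [[0,0,0],[-11,0,0],40]
    - [[0,0,0],[-23,0,0],40]
    - [[0,0,0],[-23,0,0],40]

```text
time_s: 6.1
eef_pos: [445.6, -192.1, 321.8]
ee_rot: [0.217, 0.53, 0.758, 0.314]
force: [0.2, 0.0, 1.0]
grip_width: 0.398
grip_force: 0.0
```

```bash
python3 rec.py
```

```text
J [-1.0584, -0.0393, 1.8626, 0.8131, 1.2838, -1.6372] [445.6, -192.1, 321.8] [0.2166, 0.5297, 0.7575, 0.314]
```

```bash
cat > fk.py <<'E'
import numpy as np
from scipy.spatial.transform import Rotation as R
from scipy.optimize import least_squares
D=[([0.8976,0.3134,1.4983,0,1.3310,-0.2234],[228.1,472.6,230.8],[-0.0003,.2230,.9748,-.0005]),
([0.1618,0.4603,1.512,0.0026,1.1682,-1.658],[520.0,203.3,148.0],[0.0005,-0.1237,0.9923,0.0012]),
([0.3406,0.4231,1.3019,-0.0003,1.4176,-1.4777],[495.4,298.8,246.6],[-0.0004,-0.1234,0.9924,-0.0003]),
([-0.653,0.1759,1.4372,-0.0001,1.5309,-0.9999],[445.3,-194.2,322.3],[-0.0012,0.5745,0.8185,0]),
([-0.8464,0.0314,1.6465,0.3661,1.3359,-1.258],[444.7,-192.9,321.8],[0.1078,0.5634,0.8041,0.1565]),
([-1.0584,-0.0393,1.8626,0.8131,1.2838,-1.6372],[445.6,-192.1,321.8],[0.2166,0.5297,0.7575,0.314])]
r=lambda ax,t:R.from_euler(ax,t)
Q=lambda q:R.from_quat([q[1],q[2],q[3],q[0]])
S=[1,1,1.5708]
def chain(j):
    R1=r('z',j[0]);R2=R1*r('y',j[1]);R3=R2*r('y',j[2]);R4=R3*r('z',S[0]*j[3]);R5=R4*r('y',j[4]);R6=R5*r('z',S[1]*j[5]+S[2]);return R1,R2,R3,R4,R5,R6
def cols(j):
    R1,R2,R3,R4,R5,R6=[x.as_matrix() for x in chain(j)]
    # d, a, b(lat), L1, e, L2, w(lat after j4), g, T
    return np.column_stack([[0,0,1],R1[:,0],R1[:,1],R2[:,2],R3[:,0],R3[:,2],R4[:,0],R4[:,1],R5[:,2]])
best=None
for s4 in(1,-1):
  for s6 in(1,-1):
    for c in np.arange(4)*np.pi/2:
      S[:]=[s4,s6,c]; e=max((chain(j)[-1].inv()*Q(q)).magnitude() for j,_,q in D)
      if best is None or e<best[0]: best=(e,s4,s6,c)
S[:]=best[1:]
A=np.vstack([cols(j) for j,_,_ in D]);B=np.concatenate([p for _,p,_ in D])
lam=1e-3
P=np.linalg.lstsq(np.vstack([A,lam*np.eye(9)]),np.concatenate([B,np.zeros(9)]),rcond=None)[0]
def fk(j): return cols(j)@P,chain(j)[-1]
lo=np.array([-2.94,-.97,.19,-1.23,.02,-2.88]);hi=np.array([2.94,2.17,2.56,4.37,3.11,2.88])
def ik(p,Rt,j0):
    f=lambda j:np.concatenate([(fk(j)[0]-p)/100,(fk(j)[1].inv()*Rt).as_rotvec()])
    s=least_squares(f,np.clip(j0,lo+.02,hi-.02),bounds=(lo,hi));return s.x,np.linalg.norm(s.fun)
if __name__=='__main__':
    print(best,P.round(1),np.abs(A@P-B).max(),np.linalg.svd(A)[1].round(2))
E
python3 fk.py
```

```text
(0.0001998993105281047, 1, 1, np.float64(1.5707963267948966)) [ 2.013e+02  3.000e-01  1.163e+02  4.389e+02  3.900e+01  3.972e+02
 -1.000e-01 -0.000e+00  2.555e+02] 0.060282929234517724 [5.37 3.5  3.43 0.8  0.53 0.34 0.27 0.2  0.05]
```

```bash
cat > plan.py <<'E'
from fk import *
u=np.array([0,0,1.])
def pose(C,phi,th,lean,sx):
    h=np.array([np.cos(np.radians(phi)),np.sin(np.radians(phi)),0]);n=np.cross(u,h)
    m=n if lean=='A' else -n         # mouth tips toward m; tool z leans toward m at start
    z0=(m-u)/np.sqrt(2)
    Rt=R.from_rotvec(np.cross(u,m)*np.radians(th))
    x0=sx*h;M=R.from_matrix(np.column_stack([x0,np.cross(z0,x0),z0]))
    a=Rt.apply(u);G=C-20*a+110*h
    T=Rt*M
    return G+19*T.apply([0,0,1]),T
cup=np.array([520,-262,75.])
def track(pts,j):
    out=[];tot=0
    for p in pts:
        j,e=ik(*p,j);out.append(j);tot=max(tot,e)
    return np.array(out),tot
J0=np.array([-1.0584,-0.0393,1.8626,0.8131,1.2838,-1.6372])
if __name__=='__main__':
  C=np.array([547,92.5,175.])
  for lean in'AB':
   for sx in(1,-1):
    # grasp from several seeds
    best=[]
    for seed in [J0,J0*[1,1,1,1,1,-1],[-.7,.6,1.2,3.1,1,-1],[-.7,.6,1.2,3.1,1,1.5],[-.4,.8,1.0,1.5,1,0],[-.4,.8,1,-1,1,1]]:
        j,e=ik(*pose(cup,-70,0,lean,sx),np.array(seed,float));best.append((round(e,3),j.round(2).tolist()))
    best.sort();print(lean,sx,best[0])
    if best[0][0]>.01: continue
    jg=np.array(best[0][1])
    for phi in list(range(-200,-59,20)):
        pts=[pose(cup+[0,0,z],-70,0,lean,sx) for z in(60,120)]
        for f in np.linspace(0,1,20):
            pts.append(pose((1-f)*(cup+[0,0,120])+f*(C+[0,0,60]),-70+f*(phi+70),0,lean,sx))
        pts+=[pose(C+[0,0,60*(1-f)],phi,80*f,lean,sx) for f in np.linspace(0,1,9)]
        pts+=[pose(C,phi,t,lean,sx) for t in range(80,131,10)]
        J,e=track(pts,jg); 
        print('  ',phi,round(e,3),'maxstep',np.abs(np.diff(J,axis=0)).max().round(2),J[-1].round(2), 'margin',np.minimum(J-lo,hi-J).min().round(2))
E
python3 plan.py
```

```text
A 1 (np.float64(0.0), [-1.01, 0.76, 1.55, 1.02, 0.95, 1.1])
   -200 1.303 maxstep 1.0 [-0.54  0.69  2.33  1.63  1.7   2.88] margin 0.0
   -180 1.051 maxstep 0.82 [-0.62  0.72  2.14  1.25  1.8   2.88] margin 0.0
   -160 0.77 maxstep 0.5 [-0.55  0.77  1.77  0.86  2.02  2.88] margin 0.0
   -140 0.673 maxstep 0.44 [-0.34  0.91  1.31  0.38  2.38  2.88] margin 0.0
   -120 0.461 maxstep 0.44 [-0.24  1.02  1.07  0.01  2.57  2.88] margin 0.0
   -100 0.197 maxstep 0.31 [-0.21  1.1   0.88 -0.22  2.65  2.88] margin 0.0
   -80 0.0 maxstep 0.41 [-0.12  1.19  0.69 -0.66  2.65  2.51] margin 0.08
   -60 0.0 maxstep 0.3 [-0.01  1.24  0.57 -1.05  2.51  2.14] margin 0.18
A -1 (np.float64(0.0), [-1.01, 0.76, 1.55, 1.02, 0.95, -2.04])
   -200 0.0 maxstep 1.28 [-0.52  0.52  2.17  1.38  1.57  0.45] margin 0.09
   -180 0.0 maxstep 1.19 [-0.54  0.61  1.94  1.06  1.79  0.51] margin 0.11
   -160 0.0 maxstep 0.96 [-0.5   0.73  1.68  0.82  2.02  0.51] margin 0.11
   -140 0.0 maxstep 0.79 [-0.43  0.85  1.41  0.59  2.26  0.45] margin 0.12
   -120 0.0 maxstep 0.61 [-0.33  0.97  1.14  0.31  2.48  0.27] margin 0.14
  
[... 844 characters left out ...]
58  2.02  1.97  1.24  0.5 ] margin 0.36
B -1 (np.float64(0.0), [-0.56, 1.16, 0.72, -0.6, 1.78, -0.88])
   -200 0.0 maxstep 0.2 [ 0.39  0.84  1.42 -0.98  2.05  2.45] margin 0.25
   -180 0.0 maxstep 0.19 [ 0.4   0.72  1.69 -1.21  1.77  2.47] margin 0.02
   -160 0.293 maxstep 0.24 [ 0.34  0.57  1.8  -1.23  1.5   2.35] margin 0.0
   -140 0.55 maxstep 0.37 [ 0.21  0.37  1.9  -1.23  1.11  2.04] margin 0.0
   -120 0.64 maxstep 0.68 [-0.15  0.1   2.12 -1.23  0.25  1.45] margin 0.0
   -100 0.159 maxstep 1.91 [-0.4   0.4   2.35  2.78  1.05 -2.88] margin 0.0
   -80 0.0 maxstep 0.6 [-0.49  0.49  2.23  2.41  1.16 -2.87] margin 0.01
   -60 0.0 maxstep 0.34 [-0.54  0.58  2.02  1.97  1.24 -2.65] margin 0.23
```

```bash
cat > plan2.py <<'E'
from plan import *
def els(j):
    R1,R2,R3,R4,R5,R6=[x.as_matrix() for x in chain(j)]
    o=np.array([0,0,P[0]])+R1[:,1]*P[2];e=o+R2[:,2]*P[3];e2=e+R3[:,0]*P[4];w=e2+R3[:,2]*P[5];return e2,w
def d(p,a,b):
    t=np.clip((p-a)@(b-a)/((b-a)@(b-a)),0,1);return np.linalg.norm(p-a-t*(b-a))
C=np.array([549,88,170.])
for lean,sx,seed,phis in(('A',-1,[-1.01,.76,1.55,1.02,.95,-2.04],(-90,-70,-60)),('B',1,[-0.56,1.16,0.72,-0.6,1.78,2.27],(-75,-65,-55,-45))):
  for phi in phis:
    pts=[pose(cup+[0,0,z],-70,0,lean,sx) for z in(0,60,120)]
    pts+=[pose((1-f)*(cup+[0,0,120])+f*(C+[0,0,60]),-70+f*(phi+70),0,lean,sx) for f in np.linspace(0,1,10)]
    pts+=[pose(C+[0,0,60*(1-min(f*1.5,1))],phi,125*f,lean,sx) for f in np.linspace(0,1,26)]
    J,e=track(pts,np.array(seed)); 
    el=[els(j) for j in J]
    print(lean,phi,round(e,3),'step',np.abs(np.diff(J[13:],axis=0)).max(0).round(2),'minj5',J[:,4].min().round(2),'marg',np.minimum(J-lo,hi-J).min(0).round(2))
    print('   forearm-tip dist',min(d(p[0],*q) for p,q in zip(pts,el)).__round__(),'cup base/upper',round(min(d(C+[0,0,60],*q) for q in el[-8:])),'wrist end',el[-1][1].round(), 'wrist min z',min(q[1][2] for q in el).__round__(), J[-1].round(2))
E
python3 plan2.py
```

```text
A -90 0.0 step [0.01 0.05 0.06 0.28 0.1  0.28] minj5 0.33 marg [1.93 1.05 0.52 0.88 0.31 0.84]
   forearm-tip dist 132 cup base/upper 99 wrist end [765. -22. 222.] wrist min z 222 [-0.18  1.12  0.79 -0.35  2.6  -0.33]
A -70 0.0 step [0.02 0.05 0.06 0.18 0.09 0.18] minj5 0.64 marg [1.93 0.97 0.44 0.43 0.57 0.84]
   forearm-tip dist 144 cup base/upper 55 wrist end [790.  59. 222.] wrist min z 222 [-0.07  1.2   0.63 -0.8   2.54 -0.78]
A -60 0.0 step [0.03 0.05 0.06 0.15 0.08 0.14] minj5 0.78 marg [1.93 0.95 0.4  0.28 0.65 0.84]
   forearm-tip dist 160 cup base/upper 52 wrist end [791. 101. 222.] wrist min z 222 [-0.02  1.22  0.59 -0.95  2.46 -0.93]
B -75 0.0 step [0.02 0.04 0.07 0.26 0.12 0.26] minj5 0.5 marg [2.38 1.01 0.39 0.59 0.48 0.16]
   forearm-tip dist 215 cup base/upper 213 wrist end [368. -74. 223.] wrist min z 222 [-0.51  0.48  2.17  2.23  1.06  0.39]
B -65 0.0 step [0.02 0.04 0.06 0.19 0.1  0.2 ] minj5 0.64 marg [2.38 1.01 0.45 0.59 0.62 0.3 ]
   forearm-tip dist 218 cup base/upper 213 wrist end [ 399. -103.  223.] wrist min z 222 [-0.54  0.53  2.06  2.01  1.12  0.5 ]
B -55 0.0 step [0.03 0.04 0.06 0.16 0.09 0.15] minj5 0.78 marg [2.38 1.01 0.45 0.59 0.76 0.43]
   forearm-tip dist 223 cup base/upper 213 wrist end [ 435. -126.  223.] wrist min z 222 [-0.54  0.58  1.95  1.82  1.19  0.61]
B -45 0.0 step [0.03 0.04 0.06 0.13 0.08 0.13] minj5 0.91 marg [2.38 1.01 0.45 0.59 0.89 0.57]
   forearm-tip dist 231 cup base/upper 213 wrist end [ 474. -143.  223.] wrist min z 222 [-0.53  0.63  1.82  1.66  1.27  0.69]
```

```bash
cat > inc.py <<'E'
from plan import *
from scipy.spatial.transform import Slerp
from rig import ctrl
def go(targets):
    s=ctrl.sense();p=np.array(s['eef_pos']);r0=Q(s['ee_rot']);j=np.array(s['joints'])
    for name,(pt,Rt) in targets:
        dl=r0.inv().apply(pt-p)/10;rv=np.degrees((r0.inv()*Rt).as_rotvec())
        K=[ik(p+f*(pt-p),Slerp([0,1],R.concatenate([r0,Rt]))(f),j) for f in(0,)]
        jj=j;e=0;ms=0;mg=9
        for f in np.linspace(0,1,11):
            n,ee=ik(p+f*(pt-p),Slerp([0,1],R.concatenate([r0,Rt]))(f),jj);ms=max(ms,abs(n-jj).max());jj=n;e=max(e,ee);mg=min(mg,np.minimum(n-lo,hi-n).min())
        print(name,'shift cm',dl.round(2),np.linalg.norm(dl).round(1),'rot',rv.round(1),np.linalg.norm(rv).round(),'err',round(e,3),'step',ms.round(2),'marg',mg.round(2),'tcp',pt.round(1))
        p,r0,j=pt,Rt,jj
E
python3 - <<'E'
from inc import *
t,Rt=pose(cup,-70,0,'B',1);z=Rt.apply([0,0,1])
V=R.from_matrix(np.column_stack([[np.cos(.349),np.sin(.349),0],[np.sin(.349),-np.cos(.349),0],[0,0,-1]]))
go([('mid',(np.array([480,-260,330.]),V)),('pre',(t-110*z,Rt)),('grasp',(t,Rt))])
E
```

```text
mid shift cm [-7.56  1.23  0.02] 7.7 rot [ 34.8 -35.3  85. ] 98.0 err 0.0 step 0.25 marg 0.7 tcp [ 480. -260.  330.]
pre shift cm [10.13 12.56 21.07] 26.5 rot [-35.2 -35.2  84.9] 98.0 err 0.021 step 0.28 marg 0.0 tcp [ 618.1 -343.4  119.3]
grasp shift cm [-0.  0. 11.] 11.0 rot [0. 0. 0.] 0.0 err 0.021 step 0.09 marg 0.0 tcp [ 545.  -370.    41.6]
```

```bash
sed -i "s/'tcp',pt.round(1))/'tcp',pt.round(1),'j',jj.round(2))/" inc.py
python3 - <<'E'
from inc import *
t,Rt=pose(cup,-70,0,'B',1);z=Rt.apply([0,0,1])
V=R.from_matrix(np.column_stack([[np.cos(.349),np.sin(.349),0],[np.sin(.349),-np.cos(.349),0],[0,0,-1]]))
G=np.array([-0.56,1.16,0.72,-0.6,1.78,2.27])
for b in(0,40,60,80,110):print(b,ik(t-b*z,Rt,G))
go([('mid',(np.array([480,-260,330.]),V)),('pre',(t-70*z,Rt)),('grasp',(t,Rt))])
E
```

```text
0 (array([-0.55712878,  1.15693205,  0.71674002, -0.60495877,  1.77761621,
        2.2663588 ]), np.float64(5.3728364948521595e-11))
40 (array([-0.52890787,  1.19161549,  0.56935647, -0.60923384,  1.8858099 ,
        2.22311516]), np.float64(1.3372889290039213e-11))
60 (array([-0.51531589,  1.21812105,  0.47809434, -0.61655096,  1.94650612,
        2.1952031 ]), np.float64(7.51217458968092e-11))
80 (array([-0.50205841,  1.25482125,  0.36654208, -0.62971378,  2.01500581,
        2.15927735]), np.float64(4.8708359462818584e-14))
110 (array([-0.48156254,  1.31236628,  0.19      , -0.65772979,  2.10370289,
        2.09767756]), np.float64(0.021042075669875746))
mid shift cm [-7.56  1.23  0.02] 7.7 rot [ 34.8 -35.3  85. ] 98.0 err 0.0 step 0.25 marg 0.7 tcp [ 480. -260.  330.] j [-0.71  0.31  1.24  0.    1.58  0.51]
pre shift cm [ 7.3  12.56 23.89] 28.0 rot [-35.2 -35.2  84.9] 98.0 err 0.0 step 0.22 marg 0.24 tcp [ 591.5 -353.    91.1] j [-0.51  1.23  0.43 -0.62  1.98  2.18]
grasp shift cm [ 0. -0.  7.] 7.0 rot [0. 0. 0.] 0.0 err 0.0 step 0.04 marg 0.24 tcp [ 545.  -370.    41.6] j [-0.56  1.16  0.72 -0.6   1.78  2.27]
```

Run:
```python
from inc import *
t,Rt=pose(cup,-70,0,'B',1);z=Rt.apply([0,0,1])
V=R.from_matrix(np.column_stack([[np.cos(.349),np.sin(.349),0],[np.sin(.349),-np.cos(.349),0],[0,0,-1]]))
go([('mid',(np.array([480,-260,330.]),V)),('tilt',(np.array([540,-330,200.]),Rt)),('pre',(t-70*z,Rt)),('grasp',(t,Rt))])
```

```text
mid shift cm [-7.56  1.23  0.02] 7.7 rot [ 34.8 -35.3  85. ] 98.0 err 0.0 step 0.25 marg 0.7 tcp [ 480. -260.  330.] j [-0.71  0.31  1.24  0.    1.58  0.51]
tilt shift cm [ 3.24  8.63 13.  ] 15.9 rot [-35.2 -35.2  84.9] 98.0 err 0.0 step 0.19 marg 0.52 tcp [ 540. -330.  200.] j [-0.52  0.95  0.71 -0.62  1.97  2.17]
pre shift cm [  3.93 -10.57   4.84] 12.3 rot [0. 0. 0.] 0.0 err 0.0 step 0.04 marg 0.24 tcp [ 591.5 -353.    91.1] j [-0.51  1.23  0.43 -0.62  1.98  2.18]
grasp shift cm [ 0. -0.  7.] 7.0 rot [0. 0. 0.] 0.0 err 0.0 step 0.04 marg 0.24 tcp [ 545.  -370.    41.6] j [-0.56  1.16  0.72 -0.6   1.78  2.27]
```

Request:
step_arm:
  increments:
    - [[-7.6,1.2,0],[34.8,-35.3,85],40]
    - [[-7.6,1.2,0],[34.8,-35.3,85],40]
    - [[-7.6,1.2,0],[34.8,-35.3,85],40]
    - [[-7.6,1.2,0],[34.8,-35.3,85],40]
    - [[-7.6,1.2,0],[34.8,-35.3,85],40]
    - [[-7.6,1.2,0],[34.8,-35.3,85],40]
    - [[-7.6,1.2,0],[34.8,-35.3,85],40]
    - [[-7.6,1.2,0],[34.8,-35.3,85],40]

```text
time_s: 7.1
eef_pos: [481.5, -260.2, 332.6]
ee_rot: [0.034, 0.963, 0.263, 0.044]
force: [-0.3, -0.2, 0.7]
grip_width: 0.398
grip_force: 0.0
```

Run:
```python
from inc import *
t,Rt=pose(cup,-70,0,'B',1);z=Rt.apply([0,0,1])
go([('tilt',(np.array([540,-330,200.]),Rt)),('pre',(t-70*z,Rt)),('grasp',(t,Rt))])
```

```text
tilt shift cm [ 0.59  7.76 14.08] 16.1 rot [-32.2 -46.   91.7] 108.0 err 0.0 step 0.22 marg 0.52 tcp [ 540. -330.  200.] j [-0.52  0.95  0.71 -0.62  1.97  2.17]
pre shift cm [  3.93 -10.57   4.84] 12.3 rot [0. 0. 0.] 0.0 err 0.0 step 0.04 marg 0.24 tcp [ 591.5 -353.    91.1] j [-0.51  1.23  0.43 -0.62  1.98  2.18]
grasp shift cm [ 0. -0.  7.] 7.0 rot [0. 0. 0.] 0.0 err 0.0 step 0.04 marg 0.24 tcp [ 545.  -370.    41.6] j [-0.56  1.16  0.72 -0.6   1.78  2.27]
```

Request:
step_arm:
  increments:
    - [[0.6,7.8,14.1],[-32.2,-46,91.7],40]
    - [[0.6,7.8,14.1],[-32.2,-46,91.7],40]
    - [[0.6,7.8,14.1],[-32.2,-46,91.7],40]
    - [[0.6,7.8,14.1],[-32.2,-46,91.7],40]
    - [[0.6,7.8,14.1],[-32.2,-46,91.7],40]
    - [[0.6,7.8,14.1],[-32.2,-46,91.7],40]
    - [[0.6,7.8,14.1],[-32.2,-46,91.7],40]
    - [[0.6,7.8,14.1],[-32.2,-46,91.7],40]

```text
time_s: 8.1
eef_pos: [542.2, -328.8, 199.8]
ee_rot: [0.275, 0.863, -0.387, -0.172]
force: [-1.2, -0.6, 0.3]
grip_width: 0.401
grip_force: 0.0
```

Run:
```python
from inc import *
t,Rt=pose(cup,-70,0,'B',1);z=Rt.apply([0,0,1])
go([('tilt',(np.array([540,-330,200.]),Rt))])
```

```text
tilt shift cm [-0.05  0.2   0.14] 0.3 rot [-6.4 -9.6 18.2] 22.0 err 0.0 step 0.03 marg 0.52 tcp [ 540. -330.  200.] j [-0.52  0.95  0.71 -0.62  1.97  2.17]
```

Request:
step_arm:
  increments:
    - [[0,0.2,0.1],[-6.4,-9.6,18.2],40]
    - [[0,0.2,0.1],[-6.4,-9.6,18.2],40]
    - [[0,0.2,0.1],[-6.4,-9.6,18.2],40]
    - [[0,0.2,0.1],[-6.4,-9.6,18.2],40]

```text
time_s: 8.6
eef_pos: [539.6, -330.7, 199.9]
ee_rot: [0.311, 0.761, -0.526, -0.219]
force: [-0.4, 0.2, 0.0]
grip_width: 0.399
grip_force: 0.0
```

Run:
```python
from inc import *
t,Rt=pose(cup,-70,0,'B',1);z=Rt.apply([0,0,1])
go([('pre',(t-70*z,Rt)),('grasp',(t,Rt))])
from h import *
a=cap('scene');b=cap('wrist');c=cap('top')
B=cv2.cvtColor(np.ascontiguousarray(c['img']),cv2.COLOR_RGB2HSV).astype(int)
# handle check from wrist camera
o=np.zeros((300,800,3),np.uint8);o[:,:400]=cv2.resize(b['img'],(400,300));o[:,400:]=cv2.resize(a['img'][190:310,90:250],(400,300));save('w1.png',o)
g=cup-[0,0,20]+110*np.array([.342,-.94,0]);q=cup-[0,0,20]+70*np.array([.342,-.94,0])
for n,p in(('grip',g),('h70',q),('end',cup-[0,0,20]+134*np.array([.342,-.94,0])),('rim',cup)):
    pw=proj(b,p)/512*400; ps=(proj(a,p)-[90,190])*2.5+[400,0];print(n,pw.round(),ps.round())
```

```text
pre shift cm [  3.99 -10.53   4.85] 12.3 rot [-0.3 -0.1  0.6] 1.0 err 0.0 step 0.04 marg 0.24 tcp [ 591.5 -353.    91.1] j [-0.51  1.23  0.43 -0.62  1.98  2.18]
grasp shift cm [ 0. -0.  7.] 7.0 rot [0. 0. 0.] 0.0 err 0.0 step 0.04 marg 0.24 tcp [ 545.  -370.    41.6] j [-0.56  1.16  0.72 -0.6   1.78  2.27]
grip [101. 117.] [497. 178.]
h70 [105. 152.] [531. 162.]
end [98. 94.] [476. 188.]
rim [119. 212.] [587. 120.]
```

View pics/w1.png

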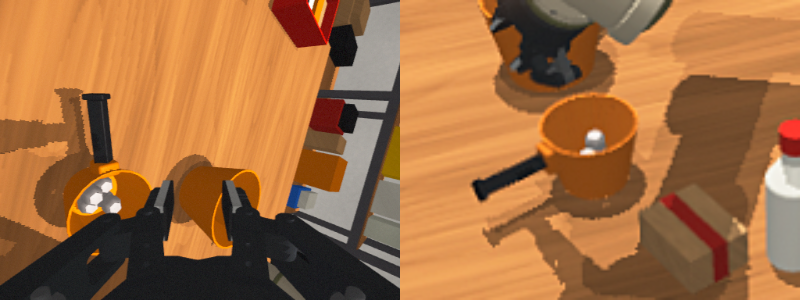

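The wrist view shows the handle from (104,162) to (96,95), and the scene view shows its end at (476,188). Both match the projections of my estimate, so I'll go in.

Request:
step_arm:
  increments:
    - [[4,-5.3,0],[0,0,0],40]
    - [[4,-10.5,3],[0,0,0.5],40]
    - [[4,-10.5,4.9],[0,0,0.5],40]
    - [[4,-10.5,4.9],[0,0,0.5],40]

```text
time_s: 9.25
eef_pos: [589.3, -353.7, 89.3]
ee_rot: [0.311, 0.758, -0.53, -0.221]
force: [-0.5, 0.4, 1.0]
grip_width: 0.4
grip_force: 0.0
```

Run:
```python
from inc import *
t,Rt=pose(cup,-70,0,'B',1)
go([('grasp',(t,Rt))])
```

```text
grasp shift cm [ 0.04 -0.02  6.71] 6.7 rot [-0.2  0.2  0.2] 0.0 err 0.0 step 0.03 marg 0.25 tcp [ 545.  -370.    41.6] j [-0.56  1.16  0.72 -0.6   1.78  2.27]
```

Request:
step_arm:
  increments:
    - [[0,0,3],[0,0,0],40]
    - [[0,0,6],[0,0,0],40]
    - [[0,0,6.7],[0,0,0],40]
    - [[0,0,6.7],[0,0,0],40]

```text
time_s: 9.75
eef_pos: [546.7, -370.1, 45.2]
ee_rot: [0.311, 0.758, -0.531, -0.218]
force: [0.4, 0.4, -0.6]
grip_width: 0.405
grip_force: 0.0
```

Request:
step_arm:
  increments:
    - [[0,0,0],[0,0,0],0]
    - [[0,0,0],[0,0,0],0]
    - [[0,0,0],[0,0,0],0]
    - [[0,0,0],[0,0,0],0]
    - [[0,0,0],[0,0,0],0]
  squeeze: 100

```text
time_s: 10.38
eef_pos: [546.0, -370.0, 43.3]
ee_rot: [0.311, 0.758, -0.531, -0.219]
force: [2.0, -2.4, 3.1]
grip_width: 0.166
grip_force: 98.2
```

Run:
```python
from inc import *
go([(str(z),pose(cup+[0,0,z],-70,0,'B',1)) for z in(0,120)])
print(ctrl.sense()['force'])
```

```text
0 shift cm [-0.03 -0.06  0.19] 0.2 rot [-0.3  0.1  0. ] 0.0 err 0.0 step 0.0 marg 0.52 tcp [ 545.  -370.    41.6] j [-0.56  1.16  0.72 -0.6   1.78  2.27]
120 shift cm [ 0.    8.49 -8.49] 12.0 rot [0. 0. 0.] 0.0 err 0.0 step 0.02 marg 0.45 tcp [ 545.  -370.   161.6] j [-0.56  1.04  0.64 -0.64  1.94  2.15]
[ 1.95930795 -2.37544124  3.14307266]
```

Request:
step_arm:
  increments:
    - [[0,0.7,-0.7],[0,0,0],0]
    - [[0,1.8,-1.8],[0,0,0],0]
    - [[0,3.5,-3.5],[0,0,0],0]
    - [[0,5.5,-5.5],[0,0,0],0]
    - [[0,7.5,-7.5],[0,0,0],0]
    - [[0,8.5,-8.5],[0,0,0],0]
    - [[0,8.5,-8.5],[0,0,0],0]

```text
time_s: 11.25
eef_pos: [545.5, -370.4, 164.3]
ee_rot: [0.311, 0.758, -0.531, -0.218]
force: [0.5, 0.4, -4.3]
grip_width: 0.167
grip_force: 97.7
```

Run:
```python
from inc import *
from h import *
a=cap('scene');b=cap('top')
o=np.zeros((300,800,3),np.uint8);o[:,:400]=cv2.resize(a['img'][130:310,80:320],(400,300));o[:,400:]=cv2.resize(b['img'][60:240,250:490],(400,300));save('l1.png',o)
C=np.array([549,88,230.]); go([('over',pose(C,-60,0,'B',1))])
```

```text
over shift cm [-31.88  -9.45 -14.03] 36.1 rot [-0.3  7.3 -7. ] 10.0 err 0.0 step 0.07 marg 0.42 tcp [592.4 -14.  196.6] j [-0.05  0.94  0.75 -0.46  2.1   2.46]
```

View pics/l1.png

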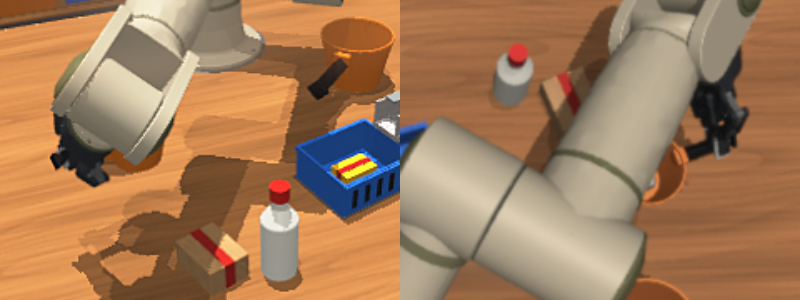

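The cup is lifted and held by its handle in both views. I'll swing over to the bin via a waypoint kept clear of the bottle.

Run:
```python
from inc import *
go([('via',pose(np.array([490,-90,265.]),-65,0,'B',1)),('over',pose(np.array([549,88,230.]),-60,0,'B',1))])
```

```text
via shift cm [-17.16   1.99  -7.71] 18.9 rot [-0.3  3.7 -3.4] 5.0 err 0.0 step 0.05 marg 0.45 tcp [ 524.3 -195.4  231.6] j [-0.34  0.76  0.98 -0.56  1.96  2.3 ]
over shift cm [-13.56 -12.26  -7.31] 19.7 rot [-0.   3.5 -3.5] 5.0 err 0.0 step 0.04 marg 0.42 tcp [592.4 -14.  196.6] j [-0.05  0.94  0.75 -0.46  2.1   2.46]
```

Request:
step_arm:
  increments:
    - [[-1.5,0.2,-0.7],[0,0.3,-0.3],0]
    - [[-4.5,0.5,-2],[0,1,-1],0]
    - [[-8.5,1,-3.8],[0,2,-1.8],0]
    - [[-12.5,1.5,-5.6],[0,2.8,-2.5],0]
    - [[-15.5,1.8,-7],[0,3.4,-3],0]
    - [[-17.2,2,-7.7],[0,3.7,-3.4],0]
    - [[-17.2,2,-7.7],[0,3.7,-3.4],0]

```text
time_s: 12.22
eef_pos: [524.3, -194.8, 232.2]
ee_rot: [0.321, 0.78, -0.497, -0.204]
force: [0.0, -0.2, -4.9]
grip_width: 0.166
grip_force: 97.7
```

Request:
step_arm:
  increments:
    - [[-1.2,-1.1,-0.7],[0,0.3,-0.3],0]
    - [[-3.5,-3.2,-1.9],[0,1,-1],0]
    - [[-6.8,-6.1,-3.7],[0,1.8,-1.8],0]
    - [[-10,-9,-5.4],[0,2.6,-2.6],0]
    - [[-12.4,-11.2,-6.7],[0,3.2,-3.2],0]
    - [[-13.6,-12.3,-7.3],[0,3.5,-3.5],0]
    - [[-13.6,-12.3,-7.3],[0,3.5,-3.5],0]

```text
time_s: 13.1
eef_pos: [592.8, -13.1, 196.6]
ee_rot: [0.33, 0.8, -0.463, -0.19]
force: [0.1, -0.5, -3.6]
grip_width: 0.166
grip_force: 97.7
```

Run:
```python
from inc import *
from h import *
a=cap('scene');b=cap('top')
o=np.zeros((300,800,3),np.uint8);o[:,:400]=cv2.resize(a['img'][130:310,200:440],(400,300));o[:,400:]=cv2.resize(b['img'][60:240,150:390],(400,300));save('o1.png',o)
print(ctrl.sense()['grip_width'])
C=np.array([549,88,230.]); go([('over',pose(C,-60,0,'B',1))]+[(str(t),pose(np.array([549,88,z]),-60,t,'B',1)) for t,z in((25,215),(50,200),(75,180),(100,170),(125,170))])
```

```text
0.16415357426761212
over shift cm [-0.06 -0.08  0.06] 0.1 rot [-0.3  0.  -0.2] 0.0 err 0.0 step 0.0 marg 0.42 tcp [592.4 -14.  196.6] j [-0.05  0.94  0.75 -0.46  2.1   2.46]
25 shift cm [ 0.   -2.33  0.15] 2.3 rot [25. -0. -0.] 25.0 err 0.0 step 0.05 marg 0.37 tcp [605.7  -6.3 179. ] j [-0.12  0.72  1.04 -0.21  1.66  2.51]
50 shift cm [-0.   -1.78  0.5 ] 1.9 rot [25. -0. -0.] 25.0 err 0.0 step 0.05 marg 0.37 tcp [618.7   1.2 168.2] j [-0.21  0.53  1.35  0.06  1.2   2.39]
75 shift cm [-0.   -1.09  1.08] 1.5 rot [25.  0. -0.] 25.0 err 0.0 step 0.07 marg 0.49 tcp [629.    7.1 158.4] j [-0.33  0.42  1.65  0.56  0.8   1.94]
100 shift cm [-0.   -0.77 -0.04] 0.8 rot [25. -0.  0.] 25.0 err 0.0 step 0.09 marg 0.68 tcp [634.5  10.4 162.6] j [-0.46  0.42  1.88  1.39  0.77  1.11]
125 shift cm [ 0.   -1.27 -0.91] 1.6 rot [25.  0.  0.] 25.0 err 0.0 step 0.08 marg 0.55 tcp [634.4  10.3 178.2] j [-0.54  0.55  2.01  1.91  1.15  0.56]
```

View pics/o1.png

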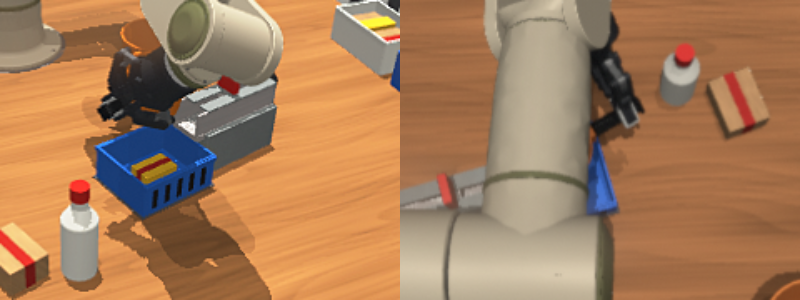

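The cup stands over the bin, the paddle has sprung back and the bottle is clear. Next I'll work out the tipping rows.

```bash
cat > rows.py <<'E'
from inc import *
def rows(ts,c0=(559,94),phi=-60):
    s=ctrl.sense();p=np.array(s['eef_pos']);r0=Q(s['ee_rot'])
    for t in ts:
        z=np.interp(t,[0,25,50,75,100,150],[230,205,180,160,150,150])
        pt,Rt=pose(np.array([*c0,z]),phi,t,'B',1)
        print(t,(r0.inv().apply(pt-p)/10).round(1).tolist(),np.degrees((r0.inv()*Rt).as_rotvec()).round(1).tolist())
E
python3 -c "
from rows import *
rows(range(9,73,9))"
```

```text
9 [-0.1, -2.0, -0.4] [8.7, 0.0, -0.2]
18 [-0.1, -3.1, -0.1] [17.7, -0.0, -0.2]
27 [-0.1, -4.2, 0.2] [26.7, -0.0, -0.2]
36 [-0.1, -5.1, 0.3] [35.7, -0.0, -0.2]
45 [-0.1, -6.0, 0.5] [44.7, -0.1, -0.2]
54 [-0.1, -6.8, 0.5] [53.7, -0.1, -0.2]
63 [-0.1, -7.3, 0.5] [62.7, -0.1, -0.2]
72 [-0.1, -7.9, 0.4] [71.7, -0.1, -0.2]
```

Request:
step_arm:
  increments:
    - [[0,-2,-0.4],[9,0,0],0]
    - [[0,-3.1,-0.1],[18,0,0],0]
    - [[0,-4.2,0.2],[27,0,0],0]
    - [[0,-5.1,0.3],[36,0,0],0]
    - [[0,-6,0.5],[45,0,0],0]
    - [[0,-6.8,0.5],[54,0,0],0]
    - [[0,-7.3,0.5],[63,0,0],0]
    - [[0,-7.9,0.4],[70,0,0],0]

```text
time_s: 14.2
eef_pos: [638.2, 11.2, 139.8]
ee_rot: [-0.19, 0.844, -0.489, 0.112]
force: [1.4, 0.9, -3.3]
grip_width: 0.166
grip_force: 97.7
```

```bash
python3 -c "
from rows import *
rows([76,82,88,94,100,106,112,118,124,130])"
```

```text
76 [-0.1, -0.1, 0.2] [5.5, -0.3, -0.1]
82 [-0.1, -0.3, 0.2] [11.5, -0.3, -0.1]
88 [-0.1, -0.5, 0.2] [17.5, -0.3, -0.1]
94 [-0.1, -0.7, 0.2] [23.5, -0.3, -0.0]
100 [-0.1, -0.8, 0.1] [29.5, -0.3, -0.0]
106 [-0.1, -1.1, -0.2] [35.5, -0.3, -0.0]
112 [-0.1, -1.2, -0.5] [41.5, -0.3, 0.0]
118 [-0.1, -1.4, -0.9] [47.5, -0.3, 0.0]
124 [-0.1, -1.5, -1.3] [53.5, -0.3, 0.0]
130 [-0.1, -1.6, -1.6] [59.5, -0.3, 0.1]
```

Request:
step_arm:
  increments:
    - [[0,-0.1,0.2],[5.5,0,0],0]
    - [[0,-0.3,0.2],[11.5,0,0],0]
    - [[0,-0.5,0.2],[17.5,0,0],0]
    - [[0,-0.7,0.2],[23.5,0,0],0]
    - [[0,-0.8,0.1],[29.5,0,0],0]
    - [[0,-1.1,-0.2],[35.5,0,0],0]
    - [[0,-1.2,-0.5],[41.5,0,0],0]
    - [[0,-1.2,-0.5],[41.5,0,0],0]

```text
time_s: 15.2
eef_pos: [645.7, 16.0, 147.9]
ee_rot: [-0.475, 0.723, -0.419, 0.276]
force: [0.4, 0.8, -3.6]
grip_width: 0.165
grip_force: 98.0
```

```bash
python3 -c "
from rows import *
rows([115,125,135])
print(ctrl.sense()['force'])"
```

```text
115 [-0.1, -0.4, -0.2] [3.4, -0.2, 0.0]
125 [-0.1, -0.9, -0.5] [13.4, -0.2, 0.0]
135 [-0.1, -1.4, -0.9] [23.4, -0.2, 0.0]
[ 0.39043926  0.75479281 -3.60717089]
```

Request:
step_arm:
  increments:
    - [[0,-0.4,-0.2],[4,0,0],0]
    - [[0,-0.7,-0.4],[9,0,0],0]
    - [[0,-0.9,-0.5],[13.4,0,0],0]
    - [[0,-0.9,-0.5],[13.4,0,0],0]
    - [[0,-0.9,-0.5],[13.4,0,0],0]
    - [[0,-0.9,-0.5],[13.4,0,0],0]

```text
time_s: 15.95
eef_pos: [645.8, 17.1, 159.8]
ee_rot: [-0.557, 0.663, -0.382, 0.323]
force: [-0.0, 0.4, -0.9]
grip_width: 0.165
grip_force: 98.2
```

Run:
```python
from rows import *
from h import *
rows([125,135,145]);print(ctrl.sense()['force'])
a=cap('scene');b=cap('wrist')
o=np.zeros((450,800,3),np.uint8);o[:300,:400]=cv2.resize(a['img'][130:310,200:440],(400,300));o[:300,400:]=cv2.resize(b['img'],(400,300));save('p1.png',o[:300])
```

```text
125 [-0.0, 0.2, -0.1] [-0.2, -0.1, 0.2]
135 [-0.0, -0.4, -0.4] [9.8, -0.1, 0.2]
145 [0.0, -0.9, -0.8] [19.8, -0.1, 0.2]
[-0.04886356  0.38287719 -0.89506599]
```

Request:
step_arm:
  increments:
    - [[0,-0.4,-0.4],[9.8,0,0],0]
    - [[0,-0.7,-0.6],[14.8,0,0],0]
    - [[0,-0.7,-0.6],[14.8,0,0],0]
    - [[0,-0.7,-0.6],[14.8,0,0],0]
    - [[0,-0.7,-0.6],[14.8,0,0],0]

```text
time_s: 16.68
eef_pos: [641.6, 14.7, 167.7]
ee_rot: [0.638, -0.586, 0.337, -0.37]
force: [0.8, -0.5, -1.2]
grip_width: 0.166
grip_force: 98.2
```

Run:
```python
from rows import *
F=[]
from h import *
for i in range(8): cap('scene');F.append(ctrl.sense()['force'])
print(np.mean(F,0),np.std(F,0))
rows([131,122,113,104,95,86,77,68])
```

```text
[-0.19536396 -0.08501175 -1.5842907 ] [0.34308099 0.37249036 0.77342653]
131 [0.0, 0.5, 0.2] [-9.0, -0.1, 0.1]
122 [0.0, 1.1, 0.3] [-18.0, -0.1, 0.1]
113 [0.0, 1.7, 0.3] [-27.0, -0.1, 0.1]
104 [0.0, 2.2, 0.2] [-36.0, -0.1, 0.1]
95 [0.0, 2.6, 0.0] [-45.0, -0.1, 0.1]
86 [0.0, 2.7, -0.2] [-54.0, -0.1, 0.1]
77 [0.0, 2.8, -0.5] [-63.0, -0.1, 0.1]
68 [0.0, 2.6, -0.8] [-72.0, -0.2, 0.1]
```

Request:
step_arm:
  increments:
    - [[0,0.5,0.2],[-9,0,0],0]
    - [[0,1.1,0.3],[-18,0,0],0]
    - [[0,1.7,0.3],[-27,0,0],0]
    - [[0,2.2,0.2],[-36,0,0],0]
    - [[0,2.6,0],[-45,0,0],0]
    - [[0,2.7,-0.2],[-54,0,0],0]
    - [[0,2.8,-0.5],[-63,0,0],0]
    - [[0,2.6,-0.8],[-72,0,0],0]

```text
time_s: 18.08
eef_pos: [636.2, 13.7, 139.4]
ee_rot: [-0.196, 0.845, -0.486, 0.11]
force: [0.1, 0.7, -1.9]
grip_width: 0.165
grip_force: 98.0
```

```bash
python3 -c "
from rows import *
rows([60,52,43,34,25,16,8,0])"
```

```text
60 [0.2, 0.2, -0.6] [-11.0, 0.4, 0.1]
52 [0.2, 0.4, -1.1] [-19.0, 0.4, 0.2]
43 [0.2, 0.6, -1.9] [-28.0, 0.4, 0.2]
34 [0.2, 0.8, -2.8] [-37.0, 0.3, 0.2]
25 [0.2, 0.9, -3.7] [-46.0, 0.3, 0.2]
16 [0.1, 1.0, -4.8] [-55.0, 0.3, 0.3]
8 [0.1, 1.1, -5.8] [-63.0, 0.3, 0.3]
0 [0.1, 1.1, -6.9] [-71.0, 0.3, 0.3]
```

Request:
step_arm:
  increments:
    - [[0.1,0.2,-0.6],[-11,0,0],0]
    - [[0.1,0.4,-1.1],[-19,0,0],0]
    - [[0.1,0.6,-1.9],[-28,0,0],0]
    - [[0.1,0.8,-2.8],[-37,0,0],0]
    - [[0.1,0.9,-3.7],[-46,0,0],0]
    - [[0.1,1,-4.8],[-55,0,0],0]
    - [[0.1,1.1,-5.8],[-63,0,0],0]
    - [[0.1,1.1,-6.9],[-71,0.3,0.3],0]

```text
time_s: 19.08
eef_pos: [602.4, -7.4, 196.6]
ee_rot: [0.331, 0.8, -0.462, -0.191]
force: [-0.3, -0.6, -0.9]
grip_width: 0.166
grip_force: 98.0
```

```bash
python3 -c "
from inc import *
go([('up',pose(np.array([559,94,230.]),-60,0,'B',1)),('via',pose(np.array([490,-90,265.]),-65,0,'B',1)),('down',pose(cup+[0,0,100],-70,0,'B',1)),('set',pose(cup,-70,0,'B',1))])"
```

```text
up shift cm [0.05 0.02 0.03] 0.1 rot [-0.1 -0.   0. ] 0.0 err 0.0 step 0.0 marg 0.42 tcp [602.4  -8.  196.6] j [-0.04  0.97  0.69 -0.47  2.13  2.45]
via shift cm [12.33 13.88  8.93] 20.6 rot [ 0.  -3.5  3.5] 5.0 err 0.0 step 0.05 marg 0.43 tcp [ 524.3 -195.4  231.6] j [-0.34  0.76  0.98 -0.56  1.96  2.3 ]
down shift cm [16.7  -2.47 10.26] 19.8 rot [ 0.  -3.5  3.5] 5.0 err 0.0 step 0.05 marg 0.47 tcp [ 545.  -370.   141.6] j [-0.56  1.06  0.66 -0.63  1.91  2.17]
set shift cm [ 0.   -7.07  7.07] 10.0 rot [0. 0. 0.] 0.0 err 0.0 step 0.01 marg 0.47 tcp [ 545.  -370.    41.6] j [-0.56  1.16  0.72 -0.6   1.78  2.27]
```

Request:
step_arm:
  increments:
    - [[2,2.3,1.5],[0,-0.5,0.5],0]
    - [[4.5,5,3.2],[0,-1.2,1.2],0]
    - [[7.5,8.4,5.4],[0,-2.2,2.2],0]
    - [[10.5,11.8,7.6],[0,-3,3],0]
    - [[12.3,13.9,8.9],[0,-3.5,3.5],0]
    - [[12.3,13.9,8.9],[0,-3.5,3.5],0]

```text
time_s: 19.82
eef_pos: [523.8, -196.6, 231.2]
ee_rot: [0.32, 0.78, -0.497, -0.204]
force: [0.1, 1.0, -1.7]
grip_width: 0.167
grip_force: 98.0
```

Request:
step_arm:
  increments:
    - [[2,-0.3,1.2],[0,-0.5,0.5],0]
    - [[5,-0.7,3],[0,-1.2,1.2],0]
    - [[9,-1.3,5.5],[0,-2.2,2.2],0]
    - [[13,-1.9,8],[0,-3,3],0]
    - [[16,-2.4,9.8],[0,-3.4,3.4],0]
    - [[16.7,-2.5,10.3],[0,-3.5,3.5],0]
    - [[16.7,-2.5,10.3],[0,-3.5,3.5],0]

```text
time_s: 20.7
eef_pos: [546.3, -368.8, 139.2]
ee_rot: [0.311, 0.759, -0.529, -0.218]
force: [0.5, 0.7, -1.0]
grip_width: 0.165
grip_force: 98.1
```

Run:
```python
from inc import *
s=ctrl.sense()
go([('set',pose(cup,-70,0,'B',1))]);print(s['eef_pos'])
```

```text
set shift cm [ 0.08 -6.76  7.05] 9.8 rot [-0.3 -0.1  0.2] 0.0 err 0.0 step 0.01 marg 0.47 tcp [ 545.  -370.    41.6] j [-0.56  1.16  0.72 -0.6   1.78  2.27]
[ 546.25954562 -368.8348367   139.23507521]
```

Request:
step_arm:
  increments:
    - [[0,-2,2],[0,0,0],0]
    - [[0,-4,4],[0,0,0],0]
    - [[0,-5.6,5.6],[0,0,0],0]
    - [[0,-6.4,6.4],[0,0,0],0]
    - [[0,-6.6,6.7],[0,0,0],0]
    - [[0,-6.6,6.7],[0,0,0],0]

```text
time_s: 21.45
eef_pos: [546.2, -369.5, 46.5]
ee_rot: [0.311, 0.759, -0.529, -0.217]
force: [0.3, -0.5, -0.7]
grip_width: 0.165
grip_force: 98.0
```

Request:
step_arm:
  increments:
    - [[0,-0.05,0.05],[0,0,0],0]
    - [[0,-0.1,0.1],[0,0,0],0]
    - [[0,-0.15,0.15],[0,0,0],0]
    - [[0,-0.15,0.15],[0,0,0],0]

```text
time_s: 21.95
eef_pos: [546.0, -369.3, 43.8]
ee_rot: [0.311, 0.759, -0.529, -0.218]
force: [-0.3, 0.6, -2.0]
grip_width: 0.163
grip_force: 98.0
```

Request:
step_arm:
  increments:
    - [[0,-0.07,0.07],[0,0,0],0]
    - [[0,-0.07,0.07],[0,0,0],0]
    - [[0,-0.14,0.14],[0,0,0],0]
    - [[0,-0.14,0.14],[0,0,0],0]

```text
time_s: 22.45
eef_pos: [546.2, -369.8, 42.9]
ee_rot: [0.312, 0.759, -0.529, -0.217]
force: [1.0, -2.7, 5.2]
grip_width: 0.163
grip_force: 98.9
```

Request:
step_arm:
  increments:
    - [[0,0,0],[0,0,0],30]
    - [[0,0,0],[0,0,0],40]
    - [[0,0,0],[0,0,0],40]
    - [[0,0,0],[0,0,0],40]
    - [[0,0,-2],[0,0,0],40]
    - [[0,0,-4.5],[0,0,0],40]
    - [[0,0,-6.5],[0,0,0],40]
    - [[0,0,-6.5],[0,0,0],40]
  squeeze: 20

```text
time_s: 23.45
eef_pos: [589.7, -353.2, 88.5]
ee_rot: [0.311, 0.759, -0.529, -0.217]
force: [0.3, -0.6, 1.1]
grip_width: 0.397
grip_force: 0.0
```

Request:
step_arm:
  increments:
    - [[-1,3,-1],[0,0,0],40]
    - [[-2,7,-2.5],[0,0,0],40]
    - [[-4,11,-5],[0,0,0],40]
    - [[-4,14,-10],[0,0,0],40]
    - [[-4,16,-14],[0,0,0],40]
    - [[-4,16,-14],[0,0,0],40]

```text
time_s: 24.2
eef_pos: [561.1, -321.7, 302.6]
ee_rot: [0.311, 0.759, -0.53, -0.215]
force: [0.0, -0.6, -1.0]
grip_width: 0.398
grip_force: 0.0
```

Run:
```python
from h import *
a=cap('scene');b=cap('top')
o=np.zeros((600,800,3),np.uint8)
o[:300,:400]=cv2.resize(a['img'][190:325,90:270],(400,300),interpolation=cv2.INTER_CUBIC)
o[:300,400:]=cv2.resize(a['img'][165:270,235:375],(400,300),interpolation=cv2.INTER_CUBIC)
o[300:]=cv2.resize(b['img'][80:230,190:490][:,:],(800,400))[:300]
save('end.png',o)
```

```text
(no output)
```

View pics/end.png

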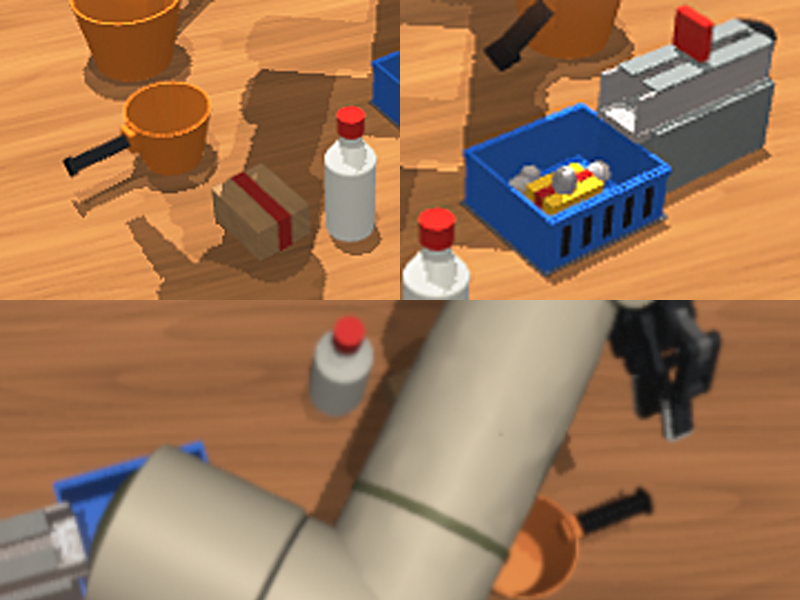

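The scene crops show the cup standing upright and empty, nuts on and around the carton in the bin, the paddle sprung back, and the bottle and box in place. I'll move the arm aside so the nuts can be counted in the top view.

Request:
step_arm:
  increments:
    - [[0.6,4.5,3.8],[0,0,0],40]
    - [[1.2,9,7.5],[0,0,0],40]
    - [[1.8,14,11],[0,0,0],40]
    - [[2.2,17.8,15],[0,0,0],40]
    - [[2.2,17.8,15],[0,0,0],40]
    - [[2.2,17.8,15],[0,0,0],40]

```text
time_s: 25.05
eef_pos: [350.2, -421.8, 317.4]
ee_rot: [0.311, 0.759, -0.529, -0.219]
force: [0.5, -0.4, 0.3]
grip_width: 0.402
grip_force: 0.0
```

Run:
```python
from h import *
import pickle
a0,b0=pickle.load(open('c0.pkl','rb'))
b=cap('top');a=cap('scene')
for nm,c,poly in(('top',b,[(330,233),(412,209),(436,286),(352,311)]),('scene',a,None)):
    I=np.ascontiguousarray(c['img']);H=cv2.cvtColor(I,cv2.COLOR_RGB2HSV).astype(int)
    g=((H[...,1]<70)).astype(np.uint8)
    if poly:
        m=np.zeros_like(g);cv2.fillPoly(m,[np.array([[int(x*.64),int(y*.64)] for x,y in poly])],1)
        n,l,s,ce=cv2.connectedComponentsWithStats(g*m)
        print(nm,[(int(s[i,4]),ce[i].round().tolist()) for i in range(1,n) if s[i,4]>3])
        sub=H[130:200,205:285]; 
        # coarse map: .=blue y=yellow r=red g=grey
        for y in range(132,198,1):
            print(''.join('#' if g[y,x] else 'y' if 18<H[y,x,0]<35 and H[y,x,1]>110 else 'r' if (H[y,x,0]<8 or H[y,x,0]>172) and H[y,x,1]>110 else '.' if 100<H[y,x,0]<130 else ' ' for x in range(208,282)))
```

```text
top [(62, [264.0, 158.0]), (179, [222.0, 174.0]), (6, [246.0, 160.0]), (51, [246.0, 165.0]), (96, [257.0, 183.0]), (98, [271.0, 181.0]), (6, [237.0, 180.0])]
                                                        ##                
                                                     ##...                
                                                 ##.......#               
                                             ###...........               
                                          ##...............               
                                      ##...................#              
                                   ##......................#              
                               ##...........................              
                            ##..............................#             
                        ##..................................#             
                     ##......................................             
                 ##..........................................#            
              ##..........................
[... 3307 characters left out ...]
.....####################
############.........................................#####################
#############......................................#######################
#############....................................#########################
##############..............................##############################
##############............................################################
#########    #...........................#################################
######        #...................########################################
#             #.................########### ##############################
              #............############     ##############################
```

The top-view map shows six nuts inside the bin: one at (264,158), one on the carton at (246,165), one at (228,179), two touching at (260,180) and (253,185), and one at (271,179). Handing in.

```bash
python3 -c "
from rig import ctrl
print(ctrl.finish_job())"
```

```text
the job is handed in; nothing more can be done
None
```

I handed the job in at about 25 s of the 72 s allowed; no verdict came back, but my last images showed the carton and all six nuts in the bin, the ejector sprung back, the empty cup upright on the counter, and the bottle and box in place (I didn't re-check the jar, which the arm stayed clear of).

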